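Shut the valve tub and click the shelf stop up to it

ROBOT

A 6-joint arm with a two-finger parallel gripper is mounted at the origin on the work surface. World frame = base frame: x ahead of the robot, y to its left, z up, the work surface at z = 0. Lengths are in mm, angles in rad, forces in N, time in s.
With the tool pointing down it reaches from about 350 to 875 mm from the base axis. Payload 15.5 kg.
Tool frame: the origin (TCP) lies at the very end of the fingers, on their centre line; the grasp point (between the pads) lies 19 mm behind it; y points along the fingers, x is the direction in which the jaws open and shut, and the axes are right-handed (so a half turn about y gives the same grasp; the last joint's range is limited). The gripper opens to 85 mm and grips with 20 to 120 N. Pads are 22 mm wide; open, the fingers measure 114 mm over their backs; the gripper's body (76 mm by 85 mm) begins 54 mm behind the grasp point. The pads swing forward as they close: fully open they stand 13 mm farther back than shut.
Start: joints at [1.117, 0.494, 1.345, -0, 1.302, -0.096], TCP at [218.879, 585.421, 231.277] pointing down, gripper open.
Joint ranges: [-2.91, 2.91], [-0.82, 2.16], [0.22, 2.67], [-1.22, 4.37], [0.12, 2.79], [-3.08, 3.08]. Speed limits (rad/s): [1.89, 1.89, 2.57, 3.01, 3.01, 3.01].

INTERFACE

Orientations are given as a unit quaternion [x, y, z, w].
In Python, from plant import bot, eyes gives the robot as it stands.
- The arm moves only by the shell command python3 -m pendant 'ROWS'. ROWS is JSON, a list of rows, each an object of numbers: "fingers": the gripper command: -1 is fully open, 1 is shut, values between are in proportion; "dx", "dy", "dz": the shift along the tool's x, y, z in mm; "roll": the turn about the tool's y in rad. A call has 1 to 8 rows; each row shifts and turns the commanded pose from where the row before left it, along the tool's axes as they then stand; what a row does not reach is not made up. A row lasts 1/12 s, in which the tool goes at most 41.7 mm and 7.16 degrees, less where a joint would pass 70% of its speed; a pose out of reach is approached as far as the arm can. A call with a gripper value outside its range is refused whole. The fingers move at their own pace and stop on an object; the grip force is fixed at half the most. Time passes only in rows, so rows that do not move let the fingers close. It gives the time, the measured TCP pose, the force and the opening at its end, in the units of the state.
- bot.read_state(): the state, without advancing time (a new reading comes with each control period).
- eyes.get_image(name): name is "scene" or "top" or "wrist"; returns a dict with "color" (384x512x3 uint8, red, green, blue), "range_z" (384x512 float32, mm along the optical axis (not along the pixel's ray), 0 where there is no reading), "intrinsics" (3x3 intrinsics, pixels), "xyz" and "rotation" of the camera in the world. Camera axes: x right, y up, looking along -z (the intrinsics and any distortion apply to the point x, -y, -z); pixel columns grow to the right and rows downward; lengths in mm; the calibration is good to about 2 mm. A picture is of the moment at which its call begins.
- bot.job_done(): hands the job in, once; it reports no verdict.
The state is a dict: "time": time; "joint_positions": joint angles; "dq": joint speeds; "tau": joint torques, N m; "eef_pos": TCP position; "orientation": TCP orientation; "wrist_force": force on the tool from outside, world axes, zero at the start; "torque": the same for the moment, N m; "width": opening from 0.0 (shut) to 1.0 (fully open).
Only numpy, scipy, OpenCV 4.12 (cv2) and the standard library are available. Lean on these libraries where they do the work, as an engineer would, in place of code of your own. Each camera call takes 0.05 s, during which the arm holds its last target.

TASK

Put the clear valve tub in order on its low shelf: push its open lid down until it is fully shut, and push the orange shelf stop along its rail towards the tub until it clicks into the last notch it can reach before the tub. Do it gently with the fingertips only: lift and carry nothing, do not shove the tub along the shelf, and leave the tools and stock lying about where they are.

Things in the scene. Friction and masses are not known exactly. Their poses are not given: they have to be found in the camera images.
- shelf: low wooden shelf fixed on the table; 230 mm deep (its x), 760 mm long (its y), deck top 70 mm above the table. Origin under its centre at table level; x points away from the robot, y along the shelf, z up; turned up to about 9 degrees. End boards, 14 mm thick, rise 45 mm above the deck, a back ledge 26 mm
- rail: aluminium rail fixed on the deck near its front edge, 16 mm wide, 12 mm high. Origin at shelf x = -90 mm, y = 0, on the deck; it runs along y (axes as the shelf's). 13 mm wide notches cut its top every 40 mm, centred at y = -220, -180, -140 ... +140 mm
- shelf_stop (a joint): slide of the shelf stop along the rail, in m: the stop's pin is at rail y = -240 mm + this value; grows towards the tub (+y), range 0 to 0.40. Notches at 0.02, 0.06, 0.10 ... 0.38. Sliding drags with 2 N; the spring pin pulls it the last 3 mm into a notch, so the drag dips, and about 10 to 14 N push it out again. Elsewhere it stays where it is left
- stop_pin (a joint): how far the stop's spring pin has dropped, in m: 0 while the pin rides on the rail's top, about 0.0026 when the pin is down in a notch. Its red head shows in the top of the shoe
- stop_back (a point): point to push along +y: on the face of the stop's orange upright plate that looks away from the tub, 70 mm behind the rail's centre line, 50 mm above the deck, 18 mm to +y from the pin; axes as the shelf's. The plate is 4 mm thick and reaches from shelf x = -105 to +30 mm, from 4 to 80 mm above the deck
- stop_front (a point): the same point on the plate's face towards the tub, 22 mm to +y from the pin; axes as the shelf's. The plate stands at the tub end of the stop's dark shoe, which rides on the rail: 30 mm wide (x), 44 mm long (y, pin in its middle), 38 mm high over all
- tub: clear plastic tub with a blue rim, loose on the deck on the stop's shelf +y side, 140 mm (x) by 190 mm (y) by 85 mm high without lid, about 0.9 kg with the valves in it. Origin at the centre of its underside; axes as the shelf's
- tub_near (a point): middle of the tub's side wall that faces the stop (95 mm from the tub's centre along its -y), 50 mm above the tub's underside; axes as the tub's
- tub_lid (a joint): hinge of the tub's lid, in rad: 0 shut, grows as it opens upwards; starts 28 to 61 degrees open. Stiff hinge: stays where it is left, 1 to 2 N on its front edge move it. Clear panel in a blue frame, 140 by 190 mm, top face 8 mm above the hinge line when shut, 12 mm thumb tab in the middle of its front edge
- lid_front (a point): point to push: on the lid's top face, middle of the frame's front bar, 130 mm from the hinge line; turns with the lid
- lid_hinge (a point): middle of the lid's hinge line, on the top of the tub's back wall (the side away from the robot), 85 mm above the tub's underside, along the tub's y; turns with the lid
- tube_carton: bystander: pale carton 75 x 50 x 70 mm on the deck beyond the tub; origin under its centre
- patch_tin: bystander: green tin 50 x 75 x 22 mm on the deck at the stop's end of the shelf; origin under its centre
- oil_bottle: bystander: white bottle, 38 mm diameter, 105 mm high, on the deck at the stop's end, at the back; origin under its centre
- lever_a: bystander: purple hooked tyre lever, 118 x 17 mm, about 10 mm high, on the table before the shelf; origin under its middle, long axis x
- lever_b: bystander: second purple tyre lever, as the first
- valve_wrench: bystander: steel valve wrench, 96 mm rod with a 62 mm cross bar, 10 mm high, on the table; origin under its middle, long axis x
- pump_head: bystander: chrome pump head standing on the table, 48 mm high with a 46 mm lever to its x and a brass stub to its -x; origin under its centre

How it is judged:
By the outcome, as a careful person would: the job done as asked, in the order asked, and still so for the second after the job is handed in, with the robot touching nothing.
It also fails if it takes over 54 s, if anything falls off the work surface, if the arm or the gripper's body presses on something with over 40 N, if the wrist force passes 120 N, or if a joint passes its speed limit or range.

## Working session

There is one attempt and no reset: what is moved stays moved. The work goes in short steps, Python scripts to look and compute and a shell command to move; the robot and the scene stay as the last step left them, time stands still between calls to the robot, and variables do not carry over. Pictures are saved under pics/ and viewed, and the job is handed in when it is done.

```bash
mkdir -p pics; ls
python3 - <<'E'
from plant import bot, eyes
import cv2
print(bot.read_state())
for n in ("scene","top","wrist"):
    im=eyes.get_image(n); cv2.imwrite(f"pics/{n}0.png",im["color"][:,:,::-1]); print(n,im["intrinsics"],im["xyz"],im["rotation"])
    import numpy as np; np.savez(f"{n}0.npz",**im)
E
```

```text
pics
{'time': 0.0, 'joint_positions': array([ 1.11751356e+00,  4.94170642e-01,  1.34613428e+00, -1.08182946e-05,
        1.30250369e+00, -9.55117258e-02]), 'dq': array([-9.73203050e-05, -4.27640865e-04,  4.50502809e-04, -4.61820719e-04,
        5.18831520e-04,  1.83854921e-03]), 'tau': array([-4.38656905e-03, -8.82171178e+01, -3.83854973e+01, -4.14378865e-04,
        1.01313661e-02, -4.30435728e-05]), 'eef_pos': array([218.71458837, 585.09443999, 230.70698798]), 'orientation': array([ 0.58120057,  0.40268238, -0.40342875, -0.58077365]), 'wrist_force': array([0.61385392, 0.10295951, 0.22187366]), 'torque': array([-0.03422778,  0.03717565, -0.02257417]), 'width': 1.0006083024901054}
scene [[499.3457845    0.         256.2051267 ]
 [  0.         499.3457845  194.46995652]
 [  0.           0.           1.        ]] [1164.40314454  319.19964042 1187.36143358] [0.15496144 0.25194663 0.81177541 0.50351815]
top [[465.32723455   0.         254.99076769]
 [  0.         465.32723455 187.04432018]
 [  0.           0.           1.        ]] [ 303.45686623    8.02939766 1265.53445239] [ 0.06304946 -0.07794975 -0.70219984  0.7048858 ]
wrist [[274.07389658   0.         256.77816649]
 [  0.         274.07389658 186.63041498]
 [  0.           0.           1.        ]] [145.91528467 612.52475531 373.37333883] [-0.12542551 -0.08668276  0.56350685  0.81192029]
```

View pics/scene0.png

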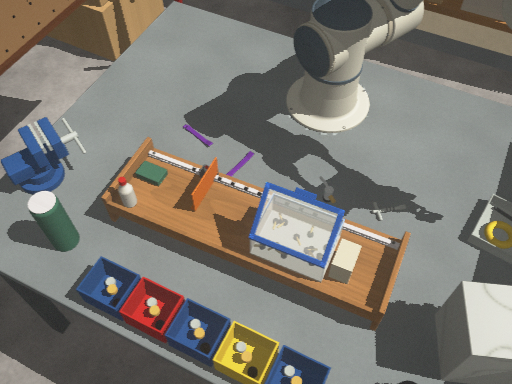

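View pics/top0.png

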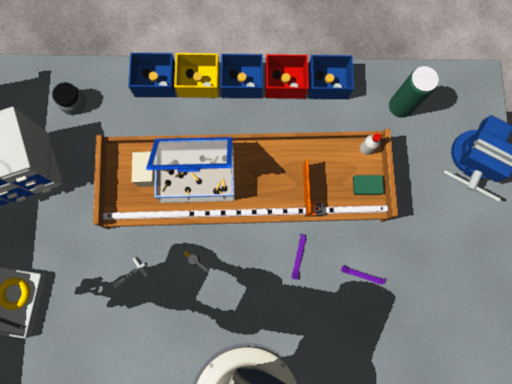

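View pics/wrist0.png

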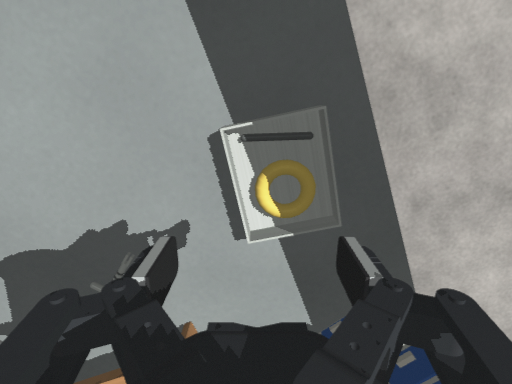

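The views show the shelf (top view rows 133–225, cols 95–397). The stop's plate is at col ~308, the tub at cols 152–235 with its lid standing open. Next I'll measure.

```bash
cat > h.py <<'E'
import numpy as np, cv2
from scipy.spatial.transform import Rotation as R
def load(n): return dict(np.load(n+".npz"))
def ray(im,u,v):
    K=im["intrinsics"]; d=np.stack([(np.asarray(u,float)-K[0,2])/K[0,0],-(np.asarray(v,float)-K[1,2])/K[1,1],-np.ones_like(np.asarray(u,float))],-1)
    return d@R.from_quat(im["rotation"]).as_matrix().T
def plane(im,u,v,z):
    d=ray(im,u,v); return im["xyz"]+d*((z-im["xyz"][2])/d[...,2])[...,None]
def cloud(im):
    v,u=np.mgrid[0:384,0:512]; d=ray(im,u,v); p=im["xyz"]+d*im["range_z"][...,None]; p[im["range_z"]==0]=np.nan; return p
def proj(im,P):
    q=(np.asarray(P)-im["xyz"])@R.from_quat(im["rotation"]).as_matrix(); K=im["intrinsics"]
    return np.stack([K[0,2]+K[0,0]*q[...,0]/-q[...,2],K[1,2]-K[1,1]*q[...,1]/-q[...,2]],-1)
E
python3 - <<'E'
from h import *
t=load("top0"); s=load("scene0")
cv2.imwrite("pics/topc.png",cv2.resize(t["color"][125:235,90:405,::-1],None,fx=2.5,fy=2.5,interpolation=cv2.INTER_CUBIC))
cv2.imwrite("pics/scc.png",cv2.resize(s["color"][130:330,100:420,::-1],None,fx=2.5,fy=2.5,interpolation=cv2.INTER_CUBIC))
for n,im in (("top",t),("scene",s)):
    hsv=cv2.cvtColor(im["color"],cv2.COLOR_RGB2HSV); P=cloud(im)
    h,S,V=[hsv[...,i].astype(int) for i in range(3)]
    inb=(P[...,2]>40)&(P[...,0]>450)&(P[...,0]<820)
    wood=inb&(h>5)&(h<22)&(S>90)&(abs(P[...,2]-70)<6)
    print(n,"deck z",np.nanmedian(P[wood][:,2]),"n",wood.sum(), "rect",cv2.minAreaRect(P[wood][:,:2].astype(np.float32)))
    orange=inb&(h<13)&(S>170)&(P[...,2]>85)
    o=P[orange]; print(" high orange",len(o)); 
    top=inb&(h<16)&(S>150)&(P[...,2]>138)&(P[...,2]<160)
    q=P[top]; print(" plate top",len(q), q.min(0) if len(q) else 0,q.max(0) if len(q) else 0, cv2.fitLine(q[:,:2].astype(np.float32),cv2.DIST_L2,0,.01,.01).ravel() if len(q)>5 else 0)
    blue=inb&(h>100)&(h<125)&(S>120)&(P[...,0]<740)
    b=P[blue]; print(" blue",len(b),np.nanpercentile(b,[1,50,99],axis=0).round(1).tolist())
    white=(h>=0)&(S<40)&(V>170)&(abs(P[...,2]-82)<5)&(P[...,0]>450)&(P[...,0]<600)
    w=P[white]; 
    if len(w)>5: print(" rail",len(w),w.min(0),w.max(0),cv2.fitLine(w[:,:2].astype(np.float32),cv2.DIST_HUBER,0,.01,.01).ravel())
E
```

```text
top deck z 70.05028173686821 n 13772 rect ((563.57958984375, 5.61236572265625), (222.5634765625, 744.3489379882812), 1.7735774517059326)
 high orange 149
 plate top 119 [ 467.45638031 -147.53497084  138.08669418] [ 601.03482214 -140.19271217  154.58711405] [ 9.9952173e-01  3.0923808e-02  5.3595166e+02 -1.4390514e+02]
 blue 3214 [[516.7, -685.9, 46.4], [599.5, -576.3, 154.6], [728.6, 621.4, 265.9]]
 rail 1528 [ 461.0574642  -359.27490007   77.00752268] [591.85382666 349.076994    86.82442114] [ 2.3204703e-02 -9.9973071e-01  4.8053555e+02  3.2623672e+00]
scene deck z 69.97140284712441 n 10387 rect ((567.3385009765625, 9.653106689453125), (234.99559020996094, 753.4290771484375), 1.7387288808822632)
 high orange 488
 plate top 140 [ 472.44608902 -150.2362314   138.21160465] [ 601.37018847 -141.76604568  155.52868506] [ 9.9961436e-01  2.7768839e-02  5.4034930e+02 -1.4540887e+02]
 blue 3098 [[544.5, -685.1, 46.6], [640.0, -559.8, 158.9], [734.6, 227.8, 266.1]]
 rail 468 [ 460.51676914 -357.22656136   77.07405192] [594.22144125 346.58094929  86.85240859] [ 3.2986216e-02 -9.9945581e-01  4.7829071e+02 -4.8033023e+00]
```

View pics/topc.png

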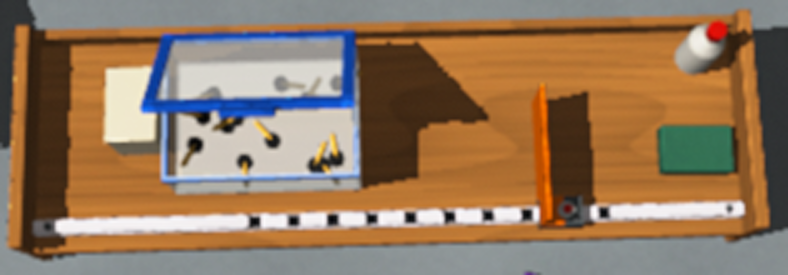

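View pics/scc.png

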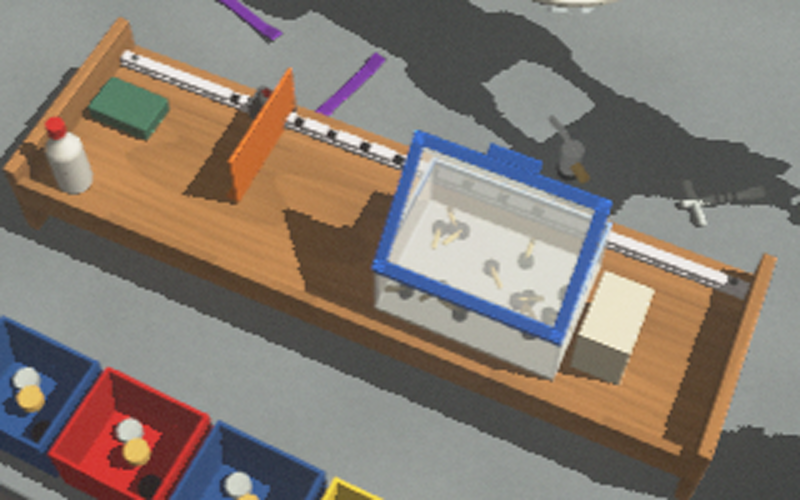

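Run:
```python
from h import *
t=load("top0"); s=load("scene0")
for n,im in (("top",t),("scene",s)):
    P=cloud(im); hsv=cv2.cvtColor(im["color"],cv2.COLOR_RGB2HSV); h,S,V=[hsv[...,i].astype(int) for i in range(3)]
    # shelf corners via deck + end board tops
    end=(abs(P[...,2]-115)<4)&(P[...,0]>430)&(P[...,0]<720)&(abs(P[...,1])>330)&(abs(P[...,1])<420)
    for sg in(1,-1):
        q=P[end&(P[...,1]*sg>0)]
        if len(q)>10: print(n,"end",sg,len(q),cv2.minAreaRect(q[:,:2].astype(np.float32)),q[:,2].mean())
    # rail strip profile along y
    for yy,z in [(0,82)]:
        ys=np.arange(-370,370,1.); th=np.deg2rad(1.75)
        prof=[]
        for off in (-3,0,3):
            X=np.stack([480.5+off-np.sin(th)*(ys-3),ys,np.full_like(ys,82)],-1); uv=proj(im,X).astype(np.float32)
            prof.append(cv2.remap(im["color"].mean(2).astype(np.float32),uv[None,:,0],uv[None,:,1],cv2.INTER_LINEAR)[0])
        p=np.min(prof,0); p=np.mean(prof,0)
        from scipy.signal import find_peaks
        pk=find_peaks(-p,prominence=40)[0]; print(n,"dark",[(ys[k],round(float(p[k]))) for k in pk])
    blue=(h>100)&(h<125)&(S>120)&(P[...,2]>140)&(P[...,1]>-20)&(P[...,1]<300)&(P[...,0]>500)&(P[...,0]<730)
    nl,lab,st,ce=cv2.connectedComponentsWithStats(blue.astype(np.uint8))
    for k in range(1,nl):
        if st[k][4]<30: continue
        q=P[lab==k]; c=q.mean(0); u,sv,vt=np.linalg.svd(q-c); print(n,st[k],c.round(1),"nrm",vt[2].round(3),"rms",sv[2]/len(q)**.5,q.min(0).round(1),q.max(0).round(1))
    red=((h<6)|(h>172))&(S>120)&(P[...,1]<-100)&(P[...,1]>-260)&(P[...,0]<520)&(P[...,0]>450)
    print(n,"red",red.sum(),np.nanmean(P[red],0))
    for nm,m in (("purple",(h>125)&(h<150)&(S>120)&(P[...,0]<480)&(P[...,0]>200)),("green",(h>70)&(h<90)&(S>80)&(P[...,2]>80)&(P[...,2]<105)&(P[...,0]>400)&(P[...,0]<700)&(P[...,1]>-380)),):
        q=P[m]; print(n,nm,np.nanpercentile(q,[1,50,99],axis=0).round(0).tolist())
```

```text
top end 1 492 ((556.0634765625, 382.2754211425781), (230.5894317626953, 16.71350860595703), 1.6789751052856445) 115.03009971010282
top end -1 453 ((579.1810913085938, -361.6820068359375), (229.74989318847656, 16.729595184326172), 1.925134539604187) 114.66989905484972
top dark [(np.float64(-343.0), 133), (np.float64(-213.0), 46), (np.float64(-163.0), 50), (np.float64(-133.0), 48), (np.float64(-94.0), 54), (np.float64(-53.0), 59), (np.float64(-12.0), 47), (np.float64(29.0), 62), (np.float64(67.0), 45), (np.float64(106.0), 52), (np.float64(147.0), 60), (np.float64(356.0), 54)]
top [147 137  85  36 843] [585.1 135.1 226.1] nrm [-0.708 -0.017 -0.706] rms 4.000422875488506 [539.3  41.  154.3] [653.5 232.6 271.2]
top red 9 [ 484.39266385 -171.28018775  112.79827235]
top purple [[300.0, -362.0, -3.0], [332.0, -155.0, 6.0], [426.0, -118.0, 14.0]]
top green [[527.0, -346.0, 86.0], [549.0, -309.0, 92.0], [573.0, -273.0, 97.0]]
scene end 1 512 ((554.832763671875, 380.22357177734375), (232.91552734375, 14.153557777404785), 1.7298014163970947) 114.74690589345073
scene end -1 342 ((580.3741455078125, -363.9885559082031), (229.4080047607422, 19.432235717773438), 0.9418764710426331) 114.75605843420016
scene dark [(np.float64(-345.0), 147), (np.float64(-215.0), 59), (np.float64(-187.0), 59), (np.float64(-134.0), 63), (np.float64(-97.0), 63), (np.float64(-56.0), 58), (np.float64(-16.0), 61), (np.float64(208.0), 108)]
scene [ 249  182   96   86 1409] [594.2 138.3 216.7] nrm [-0.712 -0.023 -0.702] rms 2.3125338031256146 [537.5  38.8 147.7] [653.2 229.4 271.6]
scene red 6 [ 485.05650321 -172.3072969   113.51552362]
scene purple [[302.0, -364.0, -0.0], [330.0, -149.0, 6.0], [411.0, -120.0, 15.0]]
scene green [[529.0, -347.0, 87.0], [550.0, -315.0, 92.0], [573.0, -276.0, 96.0]]
```

Run:
```python
from h import *
from plant import bot
s0=bot.read_state(); M=R.from_quat(s0["orientation"]).as_matrix(); print("tool axes cols\n",M.round(3))
t=load("top0"); s=load("scene0")
g=lambda im,u,v,z:plane(im,np.array(u),np.array(v),z).round(1)
# tub near side bottom & rim corners in top crop
print("top near-bottom front corner",g(t,90+361/2.5,125+189/2.5,70.),"rim front corner",g(t,90+359/2.5,125+181/2.5,155.))
print("rim front other corner",g(t,90+162/2.5,125+181/2.5,155.),"bot",g(t,90+176/2.5,125+195/2.5,70.))
print("rim near, mid",g(t,90+359/2.5,125+140/2.5,155.))
print("scene near bottom back",g(s,100+376/2.5,130+310/2.5,70.),"far back bot",g(s,100+553/2.5,130+378/2.5,70.))
print("scene hinge-ish rim back L/R",g(s,100+376/2.5,130+268/2.5,155.),g(s,100+562/2.5,130+338/2.5,155.))
for im in(t,s):
    P=cloud(im); hsv=cv2.cvtColor(im["color"],cv2.COLOR_RGB2HSV); h,S,V=[hsv[...,i].astype(int) for i in range(3)]
    blue=(h>100)&(h<125)&(S>120)&(P[...,2]>140)&(P[...,1]>-20)&(P[...,1]<300)&(P[...,0]>500)&(P[...,0]<730)
    q=P[blue]
    # profile in x-z
    for z in range(150,275,15):
        w=q[abs(q[:,2]-z)<4]; print(z,len(w),np.percentile(w[:,0],[5,50,95]).round(1) if len(w) else '',np.percentile(w[:,1],[2,98]).round(1) if len(w) else '')
    hi=q[q[:,2]>262]; print("hi",hi.mean(0) if len(hi) else 0)
# plate back/front edges at top z=150 in both
    m=(h<14)&(S>170)&(abs(P[...,2]-150)<2.5)&(P[...,0]>450)&(P[...,0]<620); w=P[m]; print("plate",len(w),w.mean(0).round(1),w.min(0).round(1),w.max(0).round(1))
```

```text
tool axes cols
 [[ 0.35  -0.    -0.937]
 [ 0.937 -0.001  0.35 ]
 [-0.001 -1.     0.   ]]
top near-bottom front corner [509.2  36.5  70. ] rim front corner [502.4  36.5 155. ]
rim front other corner [501.4 226.5 155. ] bot [501.9 228.1  70. ]
rim near, mid [543.1  36.9 155. ]
scene near bottom back [648.5  44.   70. ] far back bot [638.3 231.   70. ]
scene hinge-ish rim back L/R [648.   44.9 155. ] [637.9 230.1 155. ]
150 9 [508.9 521.1 542.7] [147.4 227. ]
165 133 [642.1 645.7 649.4] [ 49.  229.3]
180 23 [624.3 631.5 638. ] [ 43.7 229.5]
195 21 [613.  616.9 623. ] [ 42.9 227.7]
210 24 [595.9 602.5 608.7] [ 43.4 229.1]
225 21 [580.3 586.  591.8] [ 41.7 228.6]
240 23 [565.9 572.8 578.7] [ 41.  227.7]
255 235 [547.1 555.3 560.4] [ 45.1 225.6]
270 32 [540.6 542.9 545.5] [111.7 156.2]
hi [546.22570501 130.51058413 265.19457913]
plate 36 [ 525.2 -143.9  149.7] [ 468.1 -146.6  147.6] [ 585.7 -141.4  152.1]
150 11 [642.6 645.2 648.6] [ 45.1 205.6]
165 320 [640.3 645.5 650.4] [ 45.6 226.7]
180 40 [622.4 629.7 637.7] [ 41.8 228.3]
195 39 [608.  614.9 625.4] [ 42.1 228.4]
210 40 [595.4 600.9 609.6] [ 41.1 228.3]
225 49 [575.6 585.9 593.4] [ 41.5 228.5]
240 44 [564.9 571.3 578.3] [ 40.4 227.5]
255 348 [548.7 556.2 560.9] [ 42.2 225.4]
270 35 [541.9 544.7 547.6] [112.3 154.8]
hi [546.13251973 134.72163556 265.39932569]
plate 59 [ 538.1 -145.9  149.7] [ 472.9 -150.2  147.6] [ 601.3 -142.1  152.3]
```

Tool axes: x = (.35,.937), z = (-.937,.35), y down. The lid is about 45° open, with its hinge at x≈643, and the tub's near wall is at y≈40. The last notch the stop can reach is therefore rail y=-20 (slide 0.22). I'll start with the roll and close the fingers.

```bash
python3 -m pendant '[{"fingers":1,"roll":0.12,"dy":-10},{"fingers":1,"roll":0.12,"dy":-10},{"fingers":1,"roll":0.12,"dy":-10},{"fingers":1,"roll":0.12,"dy":-10},{"fingers":1,"roll":0.12,"dy":-10},{"fingers":1,"roll":0.12,"dy":-10},{"fingers":1,"roll":0.12,"dy":-10},{"fingers":1,"roll":0.12,"dy":-10}]'; python3 -m pendant '[{"fingers":1,"roll":0.12},{"fingers":1,"roll":0.102},{"fingers":1}]'; python3 -c "
from h import *
from plant import bot
print(R.from_quat(bot.read_state()['orientation']).as_matrix().round(3))"
```

```text
[[ 0.35  -0.    -0.937]
 [ 0.937 -0.001  0.35 ]
 [-0.001 -1.     0.   ]]$[0]: bad value
$[0]: bad value
```

```bash
python3 -m pendant '[{"fingers":1,"dx":0,"dy":-10,"dz":0,"roll":0.12}]'; python3 -m pendant '[{"fingers":0.9,"dx":0,"dy":-10,"dz":0,"roll":0.12}]'
```

```text
time: 0.23
eef_pos: [218.4, 584.5, 239.4]
orientation: [0.604, 0.367, -0.369, -0.603]
wrist_force: [-0.4, -0.5, -0.5]
width: 0.884
time: 0.32
eef_pos: [218.6, 584.9, 250.7]
orientation: [0.626, 0.328, -0.33, -0.625]
wrist_force: [0.1, 0.5, 0.3]
width: 0.747
```

All keys are needed in every row.

```bash
python3 -m pendant '[{"fingers":1,"dx":0,"dy":-10,"dz":0,"roll":0.12},{"fingers":1,"dx":0,"dy":-10,"dz":0,"roll":0.12},{"fingers":1,"dx":0,"dy":-10,"dz":0,"roll":0.12},{"fingers":1,"dx":0,"dy":-10,"dz":0,"roll":0.12},{"fingers":1,"dx":0,"dy":-10,"dz":0,"roll":0.12},{"fingers":1,"dx":0,"dy":0,"dz":0,"roll":0.12},{"fingers":1,"dx":0,"dy":0,"dz":0,"roll":0.12},{"fingers":1,"dx":0,"dy":0,"dz":0,"roll":0.102}]'; python3 -m pendant '[{"fingers":1,"dx":0,"dy":0,"dz":0,"roll":0}]'; python3 -c "
from h import *
from plant import bot
print(R.from_quat(bot.read_state()['orientation']).as_matrix().round(3))"
```

```text
time: 0.98
eef_pos: [218.8, 585.3, 301.2]
orientation: [0.707, 0.009, -0.009, -0.707]
wrist_force: [-0.1, 0.2, 0.7]
width: 0.003
time: 1.07
eef_pos: [218.8, 585.3, 301.1]
orientation: [0.707, 0.009, -0.009, -0.707]
wrist_force: [-0.2, -0.5, 0.1]
width: -0.0
[[ 1.    -0.    -0.026]
 [ 0.026 -0.     1.   ]
 [-0.    -1.    -0.   ]]
```

```bash
python3 -m pendant '[{"fingers":1,"dx":14,"dy":0,"dz":-32,"roll":0},{"fingers":1,"dx":14,"dy":0,"dz":-32,"roll":0},{"fingers":1,"dx":14,"dy":0,"dz":-32,"roll":0},{"fingers":1,"dx":14,"dy":0,"dz":-32,"roll":0},{"fingers":1,"dx":14,"dy":0,"dz":-32,"roll":0},{"fingers":1,"dx":14,"dy":0,"dz":-32,"roll":0},{"fingers":1,"dx":14,"dy":0,"dz":-32,"roll":0},{"fingers":1,"dx":14,"dy":0,"dz":-32,"roll":0}]'
```

```text
time: 1.73
eef_pos: [339.0, 331.4, 301.3]
orientation: [0.707, 0.013, -0.013, -0.707]
wrist_force: [0.9, 0.3, 1.0]
width: 0.0
```

```bash
python3 -m pendant '[{"fingers":1,"dx":28,"dy":0,"dz":-25,"roll":0},{"fingers":1,"dx":28,"dy":0,"dz":-25,"roll":0},{"fingers":1,"dx":28,"dy":0,"dz":-25,"roll":0},{"fingers":1,"dx":28,"dy":0,"dz":-25,"roll":0},{"fingers":1,"dx":28,"dy":0,"dz":-25,"roll":0},{"fingers":1,"dx":28,"dy":0,"dz":-25,"roll":0},{"fingers":1,"dx":28,"dy":0,"dz":-25,"roll":0},{"fingers":1,"dx":28,"dy":0,"dz":-25,"roll":0}]'
```

```text
time: 2.4
eef_pos: [570.0, 138.5, 301.2]
orientation: [-0.707, -0.012, 0.012, 0.707]
wrist_force: [0.5, 1.3, -0.5]
width: -0.001
```

Run:
```python
from plant import bot, eyes
import cv2,numpy as np
print(bot.read_state()['eef_pos'])
a=[eyes.get_image(n) for n in ("scene","wrist")]
c=cv2.resize(a[0]["color"][60:300,180:420],None,fx=1.6,fy=1.6,interpolation=cv2.INTER_CUBIC)
cv2.imwrite("pics/a1.png",np.hstack([c,cv2.resize(a[1]["color"],None,fx=.78,fy=1)])[:,:,::-1])
```

```text
[569.97875166 138.46156509 301.18128205]
```

View pics/a1.png

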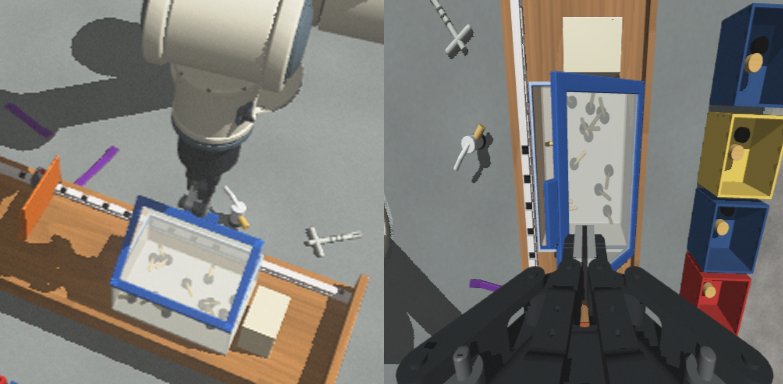

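```bash
python3 -m pendant '[{"fingers":1,"dx":-4,"dy":20,"dz":-3,"roll":0},{"fingers":1,"dx":0,"dy":12,"dz":0,"roll":0},{"fingers":1,"dx":0,"dy":0,"dz":0,"roll":0}]'; python3 -m pendant '[{"fingers":1,"dx":0,"dy":5,"dz":0,"roll":0},{"fingers":1,"dx":0,"dy":0,"dz":0,"roll":0}]';python3 -m pendant '[{"fingers":1,"dx":0,"dy":5,"dz":0,"roll":0},{"fingers":1,"dx":0,"dy":0,"dz":0,"roll":0}]'
```

```text
time: 2.75
eef_pos: [563.4, 136.7, 266.9]
orientation: [0.707, 0.011, -0.014, -0.707]
wrist_force: [-0.2, 0.6, 0.5]
width: 0.0
time: 2.92
eef_pos: [564.8, 137.2, 264.2]
orientation: [0.707, 0.012, -0.012, -0.707]
wrist_force: [-0.2, -0.2, -0.1]
width: -0.002
time: 3.08
eef_pos: [564.9, 137.1, 259.1]
orientation: [-0.707, -0.011, 0.011, 0.707]
wrist_force: [-0.4, -0.7, 0.1]
width: 0.004
```

```bash
python3 -m pendant '[{"fingers":1,"dx":-3,"dy":7,"dz":0,"roll":0},{"fingers":1,"dx":-4,"dy":7,"dz":0,"roll":0},{"fingers":1,"dx":-4,"dy":5,"dz":0,"roll":0}]'; python3 -m pendant '[{"fingers":1,"dx":-4,"dy":4,"dz":0,"roll":0},{"fingers":1,"dx":-3,"dy":4,"dz":0,"roll":0},{"fingers":1,"dx":-4,"dy":5,"dz":0,"roll":0}]'
```

```text
time: 3.33
eef_pos: [553.3, 136.6, 239.4]
orientation: [0.707, 0.011, -0.011, -0.707]
wrist_force: [1.2, 0.4, 1.2]
width: -0.005
time: 3.58
eef_pos: [542.8, 136.2, 227.0]
orientation: [-0.707, -0.011, 0.011, 0.707]
wrist_force: [0.6, 1.2, -0.0]
width: 0.004
```

```bash
cat > look.py <<'E'
from plant import bot, eyes
import cv2,numpy as np,sys
s=bot.read_state();print(s['time'],s['eef_pos'].round(1),s['wrist_force'].round(1))
a=[eyes.get_image(n) for n in ("scene","wrist")]
c=cv2.resize(a[0]["color"][100:300,150:390],(460,384),interpolation=cv2.INTER_CUBIC)
cv2.imwrite(f"pics/{sys.argv[1]}.png",np.hstack([c,cv2.resize(a[1]["color"][:,100:],(330,384))])[:,:,::-1])
from h import *
im=a[0];np.savez("last.npz",**im)
P=cloud(im); hsv=cv2.cvtColor(im["color"],cv2.COLOR_RGB2HSV); h,S=hsv[...,0].astype(int),hsv[...,1]
b=(h>100)&(h<125)&(S>120)&(P[...,2]>140)&(P[...,1]>0)&(P[...,1]<260)&(P[...,0]>480)&(P[...,0]<730)
q=P[b]; print("blue",len(q),np.percentile(q,[2,98],axis=0).round(1).tolist())
E
python3 look.py a2
```

```text
3.5833 [542.8 136.2 227. ] [ 0.6  1.2 -0. ]
blue 946 [[522.4, 43.4, 156.3], [649.5, 228.0, 233.8]]
```

View pics/a2.png

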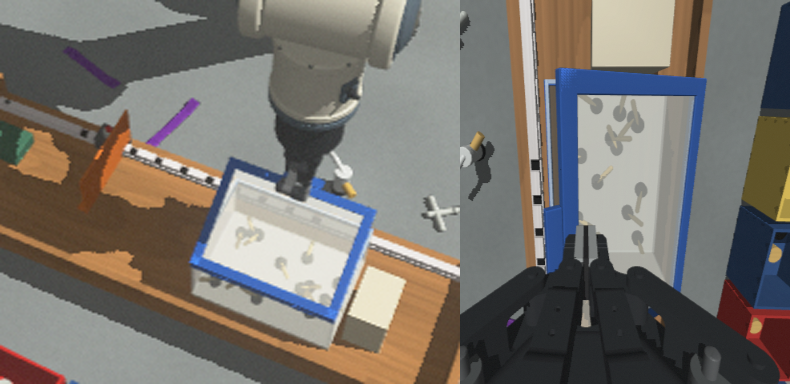

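The lid is following (top of frame down to z≈234 from 265) and the tip sits at the front bar's inner edge. I'll continue along the arc.

```bash
python3 -m pendant '[{"fingers":1,"dx":-5,"dy":4,"dz":0,"roll":0},{"fingers":1,"dx":-5,"dy":6,"dz":0,"roll":0},{"fingers":1,"dx":-4,"dy":6,"dz":0,"roll":0},{"fingers":1,"dx":-3,"dy":6,"dz":0,"roll":0}]'; python3 -m pendant '[{"fingers":1,"dx":-3,"dy":6,"dz":0,"roll":0},{"fingers":1,"dx":-2,"dy":6,"dz":0,"roll":0},{"fingers":1,"dx":-2,"dy":6,"dz":0,"roll":0},{"fingers":1,"dx":-1,"dy":6,"dz":0,"roll":0}]'; python3 look.py a3
```

```text
time: 4.02
eef_pos: [525.3, 135.7, 204.6]
orientation: [0.707, 0.011, -0.011, -0.707]
wrist_force: [0.8, 0.0, 1.0]
width: -0.0
time: 4.35
eef_pos: [517.6, 135.5, 180.6]
orientation: [0.707, 0.011, -0.011, -0.707]
wrist_force: [-0.8, 0.2, 0.8]
width: -0.002
4.35 [517.6 135.5 180.6] [-0.8  0.2  0.8]
blue 913 [[504.0, 42.4, 156.8], [648.5, 227.7, 182.8]]
```

View pics/a3.png

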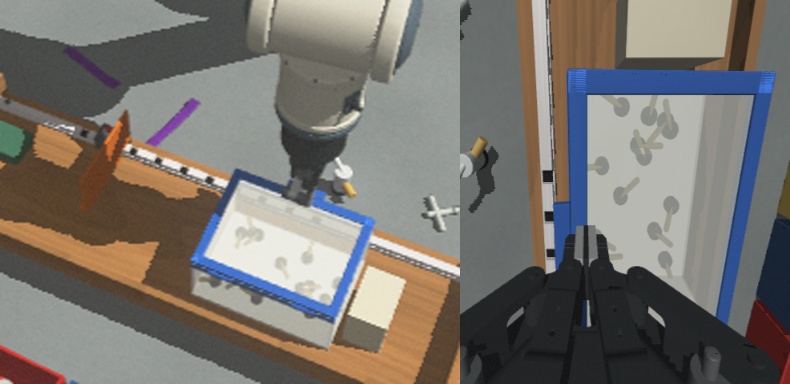

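The lid is nearly flat and the fingertips are on its front bar. The last bit goes in small steps, watching force.

```bash
python3 -m pendant '[{"fingers":1,"dx":-1,"dy":5,"dz":0,"roll":0},{"fingers":1,"dx":0,"dy":5,"dz":0,"roll":0},{"fingers":1,"dx":0,"dy":4,"dz":0,"roll":0}]'; python3 -m pendant '[{"fingers":1,"dx":0,"dy":2,"dz":0,"roll":0},{"fingers":1,"dx":0,"dy":0,"dz":0,"roll":0}]'
```

```text
time: 4.7
eef_pos: [516.9, 135.4, 166.8]
orientation: [-0.707, -0.011, 0.011, 0.707]
wrist_force: [-0.1, -0.2, 0.1]
width: -0.005
time: 4.87
eef_pos: [516.8, 135.4, 164.7]
orientation: [0.707, 0.011, -0.011, -0.707]
wrist_force: [0.3, -0.1, -0.3]
width: 0.001
```

```bash
for i in 1 2 3; do python3 -m pendant '[{"fingers":1,"dx":0,"dy":1,"dz":0,"roll":0},{"fingers":1,"dx":0,"dy":0,"dz":0,"roll":0}]' | grep -E "eef|force"; done
```

```text
eef_pos: [517.0, 135.5, 164.3]
wrist_force: [-0.3, -0.1, 0.6]
eef_pos: [517.0, 135.5, 163.3]
wrist_force: [-0.2, -0.1, 0.5]
eef_pos: [517.1, 135.4, 162.8]
wrist_force: [-3.1, -0.3, 10.5]
```

Firm stop: 10.5 N at z=162.8, against 163 expected for a shut lid. I'll retreat and check.

```bash
python3 -m pendant '[{"fingers":1,"dx":0,"dy":-10,"dz":0,"roll":0},{"fingers":1,"dx":0,"dy":-25,"dz":0,"roll":0},{"fingers":1,"dx":0,"dy":-25,"dz":0,"roll":0}]';python3 -m pendant '[{"fingers":1,"dx":3,"dy":0,"dz":-34,"roll":0},{"fingers":1,"dx":3,"dy":0,"dz":-38,"roll":0},{"fingers":1,"dx":3,"dy":0,"dz":-40,"roll":0},{"fingers":1,"dx":3,"dy":0,"dz":-40,"roll":0},{"fingers":1,"dx":3,"dy":0,"dz":-40,"roll":0},{"fingers":1,"dx":3,"dy":0,"dz":-40,"roll":0},{"fingers":1,"dx":3,"dy":0,"dz":-40,"roll":0},{"fingers":1,"dx":3,"dy":0,"dz":-40,"roll":0}]';  python3 look.py a4
python3 - <<'E'
from h import *
im=load("last"); P=cloud(im); hsv=cv2.cvtColor(im["color"],cv2.COLOR_RGB2HSV); h,S=hsv[...,0].astype(int),hsv[...,1]
b=(h>100)&(h<125)&(S>120)&(P[...,2]>150)&(P[...,1]>0)&(P[...,1]<260)&(P[...,0]>480)&(P[...,0]<730)
q=P[b]; c=q.mean(0); print(np.linalg.svd(q-c)[2][2]); print(cv2.minAreaRect(q[:,:2].astype(np.float32)))
for lo,hi in((490,520),(520,560),(560,600),(600,635),(635,660)):
    w=q[(q[:,0]>lo)&(q[:,0]<hi)]; print(lo,np.median(w[:,2]))
E
```

```text
time: 5.62
eef_pos: [516.4, 135.3, 222.9]
orientation: [0.707, 0.01, -0.012, -0.707]
wrist_force: [0.2, -0.2, 0.1]
width: -0.0
time: 6.28
eef_pos: [550.5, -177.8, 223.0]
orientation: [0.707, 0.011, -0.011, -0.707]
wrist_force: [0.7, -0.2, -0.3]
width: -0.0
6.2833 [ 550.5 -177.8  223. ] [ 0.7 -0.2 -0.3]
blue 1172 [[497.3, 40.8, 156.1], [648.2, 227.3, 166.7]]
[0.00565817 0.00140104 0.99998301]
((570.7597045898438, 133.56747436523438), (158.26153564453125, 189.35693359375), 1.6878167390823364)
490 162.83673390795366
520 162.78712782059642
560 163.07969637630777
600 162.49579265375587
635 162.52730257549604
```

View pics/a4.png

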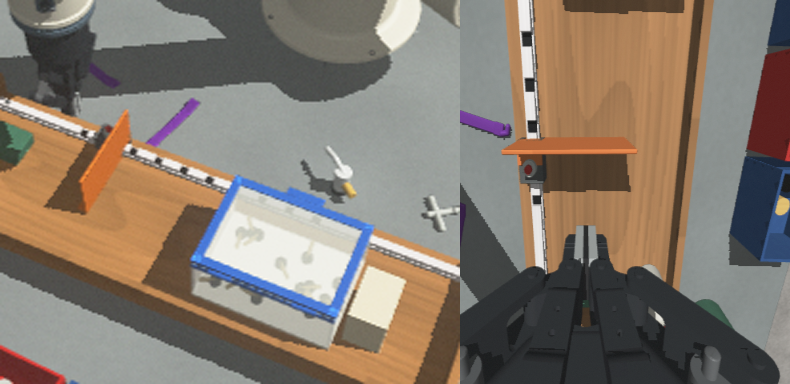

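Lid is flat at z≈163, and the tub is unmoved (centre y≈134). Next I'll measure the stop from the wrist camera.

Run:
```python
from h import *
from plant import bot,eyes
im=eyes.get_image("wrist"); np.savez("w1.npz",**im); P=cloud(im)
cv2.imwrite("pics/w1.png",cv2.resize(im["color"][:260,140:340,::-1],None,fx=3,fy=2.3))
hsv=cv2.cvtColor(im["color"],cv2.COLOR_RGB2HSV); h,S,V=[hsv[...,i].astype(int) for i in range(3)]
th=np.deg2rad(1.75); C=np.array([567.7,9.5]); A=np.array([[np.cos(th),-np.sin(th)],[np.sin(th),np.cos(th)]])
sh=lambda p:(p[...,:2]-C)@A
red=((h<6)|(h>172))&(S>120)&(P[...,2]>100)&(P[...,2]<125)&(P[...,0]<510)
q=P[red]; q=q[q[:,1]<-150]; print("red",len(q),sh(q).mean(0),q[:,2].mean())
m=(h<14)&(S>150)&(abs(P[...,2]-150)<2)&(P[...,0]<640); q=P[m]; print("plate top shelf",len(q),np.percentile(sh(q),[2,50,98],axis=0).round(1).tolist())
ys=np.arange(-260,60,.5)
prof=[]
for off in(-3,0,3):
    X=np.c_[C+np.c_[np.full_like(ys,-90+off),ys]@A.T,np.full_like(ys,82)]; uv=proj(im,X).astype(np.float32)
    prof.append(cv2.remap(im["color"].mean(2).astype(np.float32),uv[None,:,0],uv[None,:,1],cv2.INTER_LINEAR)[0])
p=np.mean(prof,0); d=p<100
e=np.flatnonzero(np.diff(d.astype(int))); print("edges",ys[e])
```

```text
red 68 [ -90.45397337 -178.68204559] 112.84240885519819
plate top shelf 853 [[-102.6, -156.9], [-37.7, -154.8], [25.2, -152.9]]
edges [-225.5 -216.  -202.5 -170.5 -147.5 -136.  -108.   -96.   -68.   -56.
  -28. ]
```

View pics/w1.png

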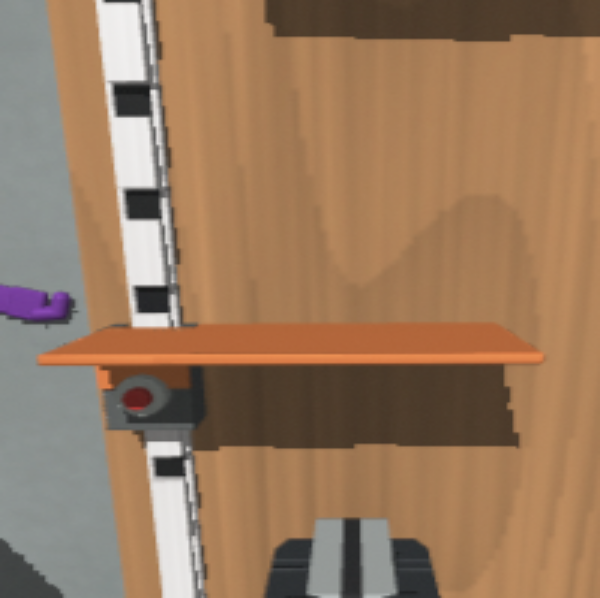

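```bash
python3 -m pendant '[{"fingers":1,"dx":0,"dy":35,"dz":-2,"roll":0},{"fingers":1,"dx":0,"dy":35,"dz":0,"roll":0},{"fingers":1,"dx":0,"dy":30,"dz":0,"roll":0},{"fingers":1,"dx":0,"dy":0,"dz":0,"roll":0}]'; python3 -m pendant '[{"fingers":1,"dx":0,"dy":0,"dz":8,"roll":0},{"fingers":1,"dx":0,"dy":0,"dz":6,"roll":0},{"fingers":1,"dx":0,"dy":0,"dz":0,"roll":0}]';  for i in 1 2 3 4 5; do python3 -m pendant '[{"fingers":1,"dx":0,"dy":0,"dz":2,"roll":0},{"fingers":1,"dx":0,"dy":0,"dz":0,"roll":0}]' | grep -E "eef|force"; done
```

```text
time: 6.77
eef_pos: [547.9, -175.6, 117.8]
orientation: [-0.706, -0.009, 0.014, 0.708]
wrist_force: [-1.6, 1.1, -0.9]
width: 0.002
time: 7.02
eef_pos: [551.2, -162.3, 124.4]
orientation: [0.707, 0.012, -0.011, -0.707]
wrist_force: [0.5, 0.7, -0.2]
width: -0.002
eef_pos: [550.9, -161.4, 123.7]
wrist_force: [0.3, -0.5, -0.3]
eef_pos: [550.4, -159.6, 122.8]
wrist_force: [0.0, 0.1, -0.0]
eef_pos: [550.2, -157.8, 122.5]
wrist_force: [0.4, -0.5, 0.2]
eef_pos: [550.0, -155.7, 122.3]
wrist_force: [0.1, -0.5, -0.3]
eef_pos: [549.9, -153.5, 122.2]
wrist_force: [-0.3, -0.4, -0.3]
```

```bash
for i in 1 2 3 4 5 6 7 8; do python3 -m pendant '[{"fingers":1,"dx":0,"dy":0,"dz":2,"roll":0},{"fingers":1,"dx":0,"dy":0,"dz":0,"roll":0}]' | grep -E "eef|force"|tr '\n' ' ';echo; done
```

```text
eef_pos: [549.7, -151.4, 122.2] wrist_force: [-0.1, -0.1, -0.2] 
eef_pos: [549.7, -149.4, 122.2] wrist_force: [0.1, 0.5, -0.1] 
eef_pos: [549.7, -147.4, 122.2] wrist_force: [0.1, -0.4, -0.4] 
eef_pos: [549.6, -145.4, 122.2] wrist_force: [0.2, 0.2, 0.4] 
eef_pos: [549.6, -143.4, 122.3] wrist_force: [-0.5, 0.2, 0.2] 
eef_pos: [549.5, -141.4, 122.3] wrist_force: [0.3, 0.1, -0.1] 
eef_pos: [549.5, -139.4, 122.3] wrist_force: [0.0, 0.5, -0.7] 
eef_pos: [549.5, -137.4, 122.3] wrist_force: [0.8, 0.6, -0.1]
```

```bash
python3 look.py a5
```

```text
9.1833 [ 549.5 -137.4  122.3] [ 0.8  0.6 -0.1]
blue 1177 [[497.2, 40.6, 156.3], [648.2, 227.3, 166.7]]
```

View pics/a5.png

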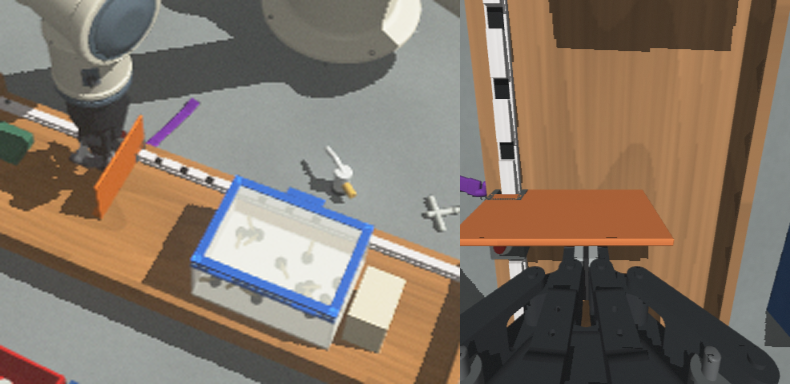

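The stop has moved (one notch fewer shows beyond the plate). Readings at rest hide the drag, so I'll measure where it is.

```bash
cat > plate.py <<'E'
from h import *
from plant import bot,eyes
th=np.deg2rad(1.75); C=np.array([567.7,9.5]); A=np.array([[np.cos(th),-np.sin(th)],[np.sin(th),np.cos(th)]])
sh=lambda p:(p[...,:2]-C)@A
print("tcp shelf",sh(bot.read_state()["eef_pos"]).round(1), bot.read_state()["time"])
for n in("top","scene","wrist"):
    im=eyes.get_image(n);P=cloud(im);np.savez("l_"+n+".npz",**im)
    hsv=cv2.cvtColor(im["color"],cv2.COLOR_RGB2HSV); h,S,V=[hsv[...,i].astype(int) for i in range(3)]
    m=(h<14)&(S>150)&(abs(P[...,2]-150)<2)&(P[...,0]<640)&(P[...,0]>440)&(P[...,1]>-250)&(P[...,1]<60); q=P[m]
    if len(q): print(n,"plate",len(q),np.percentile(sh(q)[:,1],[2,50,98]).round(1))
    red=((h<6)|(h>172))&(S>120)&(P[...,2]>100)&(P[...,2]<125)&(P[...,0]<510)&(P[...,0]>440)&(P[...,1]>-250)&(P[...,1]<60)
    q=P[red]
    if len(q): print(n,"red",len(q),sh(q).mean(0).round(1),q[:,2].mean().round(1))
E
python3 plate.py; for i in 1 2 3 4; do python3 -m pendant '[{"fingers":1,"dx":0,"dy":0,"dz":2,"roll":0}]' | grep -E "eef|force"|tr '\n' ' ';echo; done
```

```text
tcp shelf [ -22.7 -146.3] 9.2833
scene plate 36 [-135.  -132.  -130.2]
scene red 2 [ -88.5 -155.5] 113.3
wrist plate 2425 [-134.4 -131.9 -130.2]
wrist red 89 [ -90.8 -157.6] 113.2
eef_pos: [549.5, -136.1, 122.3] wrist_force: [-0.6, -8.2, -1.0] 
eef_pos: [549.4, -134.2, 122.3] wrist_force: [-0.9, -7.1, -0.2] 
eef_pos: [549.3, -132.1, 122.3] wrist_force: [-0.7, -5.0, -1.1] 
eef_pos: [549.3, -129.9, 122.3] wrist_force: [-0.3, -3.1, -1.4]
```

```bash
for i in 1 2 3 4 5 6 7 8 9 10 11 12 13 14 15 16; do python3 -m pendant '[{"fingers":1,"dx":0,"dy":0,"dz":1,"roll":0}]' | grep -E "eef|force"|tr '\n' ' ';echo; done
```

```text
eef_pos: [549.2, -128.5, 122.3] wrist_force: [0.8, -2.2, -0.8] 
eef_pos: [549.2, -127.5, 122.3] wrist_force: [0.3, -2.2, 0.1] 
eef_pos: [549.2, -126.6, 122.3] wrist_force: [0.5, -2.8, -0.8] 
eef_pos: [549.1, -125.6, 122.3] wrist_force: [-0.7, -1.9, -0.3] 
eef_pos: [549.1, -124.7, 122.3] wrist_force: [0.9, -5.2, -0.5] 
eef_pos: [549.1, -124.0, 122.3] wrist_force: [-0.6, -10.4, -1.5] 
eef_pos: [549.1, -123.4, 122.3] wrist_force: [-1.6, -15.3, -1.9] 
eef_pos: [549.0, -122.8, 122.3] wrist_force: [-1.3, -14.8, -1.8] 
eef_pos: [549.0, -121.7, 122.3] wrist_force: [-0.9, -10.8, -2.3] 
eef_pos: [549.0, -120.5, 122.3] wrist_force: [-1.5, -9.0, -1.4] 
eef_pos: [548.9, -119.4, 122.3] wrist_force: [-1.0, -6.6, 0.1] 
eef_pos: [548.9, -118.2, 122.3] wrist_force: [-0.4, -7.3, -0.9] 
eef_pos: [548.8, -117.1, 122.3] wrist_force: [-0.4, -8.0, -0.1] 
eef_pos: [548.8, -116.1, 122.3] wrist_force: [-1.1, -6.9, -0.7] 
eef_pos: [548.8, -115.1, 122.3] wrist_force: [-0.8, -7.1, -1.5] 
eef_pos: [548.7, -114.1, 122.3] wrist_force: [-0.7, -6.5, -0.5]
```

The first notch passed at TCP y≈-125.3: drag dipped to 2 N, then a 15 N pop-out. By 40 mm spacing the target is TCP y≈-5.4, with notches between at -85.4 and -45.4.

```bash
python3 -m pendant '[{"fingers":1,"dx":1,"dy":0,"dz":3,"roll":0},{"fingers":1,"dx":0,"dy":0,"dz":3,"roll":0},{"fingers":1,"dx":0,"dy":0,"dz":3,"roll":0},{"fingers":1,"dx":0,"dy":0,"dz":3,"roll":0},{"fingers":1,"dx":0,"dy":0,"dz":3,"roll":0},{"fingers":1,"dx":0,"dy":0,"dz":3,"roll":0},{"fingers":1,"dx":0,"dy":0,"dz":3,"roll":0},{"fingers":1,"dx":0,"dy":0,"dz":2,"roll":0}]' | grep -E "eef|force"
for i in 1 2 3 4 5 6 7 8 9 10 ; do python3 -m pendant '[{"fingers":1,"dx":0,"dy":0,"dz":1.5,"roll":0}]' | grep -E "eef|force"|tr '\n' ' ';echo; done
```

```text
eef_pos: [548.7, -90.5, 122.2]
wrist_force: [-0.8, -2.1, 0.5]
eef_pos: [548.8, -88.9, 122.2] wrist_force: [-1.2, -2.2, 0.2] 
eef_pos: [548.8, -87.5, 122.3] wrist_force: [-1.7, -2.3, 0.8] 
eef_pos: [548.7, -86.0, 122.2] wrist_force: [-2.2, -2.5, 0.1] 
eef_pos: [548.7, -84.7, 122.3] wrist_force: [-2.1, -6.0, 0.2] 
eef_pos: [548.7, -83.6, 122.3] wrist_force: [-2.8, -14.3, -1.5] 
eef_pos: [548.6, -82.6, 122.3] wrist_force: [-4.2, -14.2, -0.1] 
eef_pos: [548.6, -81.1, 122.3] wrist_force: [-2.8, -9.9, -0.7] 
eef_pos: [548.5, -79.3, 122.3] wrist_force: [-3.0, -7.9, -0.1] 
eef_pos: [548.5, -77.7, 122.3] wrist_force: [-3.4, -7.0, 0.4] 
eef_pos: [548.4, -76.1, 122.3] wrist_force: [-2.6, -7.6, 0.4]
```

```bash
python3 -m pendant '[{"fingers":1,"dx":1,"dy":0,"dz":3,"roll":0},{"fingers":1,"dx":0,"dy":0,"dz":3,"roll":0},{"fingers":1,"dx":0,"dy":0,"dz":3,"roll":0},{"fingers":1,"dx":0,"dy":0,"dz":3,"roll":0},{"fingers":1,"dx":0,"dy":0,"dz":3,"roll":0},{"fingers":1,"dx":0,"dy":0,"dz":3,"roll":0},{"fingers":1,"dx":0,"dy":0,"dz":3,"roll":0},{"fingers":1,"dx":0,"dy":0,"dz":2,"roll":0}]' | grep -E "eef|force"
```

```text
eef_pos: [548.5, -52.7, 122.2]
wrist_force: [-2.8, -5.3, 0.1]
```

```bash
for i in 1 2 3 4 5 6 7 8 9 10 11 12; do python3 -m pendant '[{"fingers":1,"dx":0,"dy":0,"dz":1.5,"roll":0}]' | grep -E "eef|force"|tr '\n' ' ';echo; done; python3 plate.py
```

```text
eef_pos: [548.5, -51.1, 122.2] wrist_force: [-2.9, -4.0, -0.5] 
eef_pos: [548.5, -49.6, 122.2] wrist_force: [-1.3, -3.0, -0.0] 
eef_pos: [548.6, -48.0, 122.2] wrist_force: [-1.1, -1.5, -0.7] 
eef_pos: [548.7, -46.5, 122.3] wrist_force: [-0.5, -1.8, -1.0] 
eef_pos: [548.6, -45.0, 122.3] wrist_force: [-1.9, -3.9, -0.0] 
eef_pos: [548.6, -43.9, 122.3] wrist_force: [-2.1, -12.5, -1.9] 
eef_pos: [548.6, -43.0, 122.3] wrist_force: [-3.2, -15.5, -0.1] 
eef_pos: [548.5, -41.5, 122.3] wrist_force: [-3.8, -10.8, 0.1] 
eef_pos: [548.5, -39.8, 122.3] wrist_force: [-1.8, -9.0, -0.3] 
eef_pos: [548.5, -38.1, 122.3] wrist_force: [-1.2, -6.8, 0.1] 
eef_pos: [548.4, -36.5, 122.3] wrist_force: [-1.9, -7.3, -0.1] 
eef_pos: [548.3, -35.0, 122.3] wrist_force: [-2.3, -7.6, -0.0] 
tcp shelf [-20.7 -43.9] 14.2667
scene plate 45 [-31.7 -30.  -27.8]
wrist plate 2374 [-31.5 -29.2 -27.6]
wrist red 81 [-90.9 -55.1] 113.2
```

Pin at rail y≈-50, with one more notch (-20) to go. The plate will then stand ~27 mm short of the tub, so the notch after (+20) is out of reach.

```bash
python3 -m pendant '[{"fingers":1,"dx":1,"dy":0,"dz":3,"roll":0},{"fingers":1,"dx":0,"dy":0,"dz":3,"roll":0},{"fingers":1,"dx":0,"dy":0,"dz":3,"roll":0},{"fingers":1,"dx":0,"dy":0,"dz":3,"roll":0},{"fingers":1,"dx":0,"dy":0,"dz":3,"roll":0},{"fingers":1,"dx":0,"dy":0,"dz":3,"roll":0},{"fingers":1,"dx":0,"dy":0,"dz":3,"roll":0}]' | grep -E "eef|force"; for i in 1 2 3 4 5 6; do python3 -m pendant '[{"fingers":1,"dx":0,"dy":0,"dz":1,"roll":0}]' | grep -E "eef|force"|tr '\n' ' ';echo; done
```

```text
eef_pos: [548.4, -13.9, 122.3]
wrist_force: [-3.3, -5.2, 1.0]
eef_pos: [548.5, -12.3, 122.3] wrist_force: [1.1, -0.1, -0.2] 
eef_pos: [548.7, -11.4, 122.3] wrist_force: [-0.7, -4.1, -0.7] 
eef_pos: [548.7, -10.7, 122.3] wrist_force: [-1.0, -4.4, 0.2] 
eef_pos: [548.6, -9.7, 122.3] wrist_force: [-1.5, -2.2, 0.3] 
eef_pos: [548.6, -8.6, 122.3] wrist_force: [0.4, -1.9, 0.9] 
eef_pos: [548.6, -7.5, 122.3] wrist_force: [0.7, -2.4, -0.8]
```

```bash
for i in 1 2 3; do python3 -m pendant '[{"fingers":1,"dx":0,"dy":0,"dz":0.8,"roll":0}]' | grep -E "eef|force"|tr '\n' ' ';echo; done
```

```text
eef_pos: [548.5, -6.7, 122.3] wrist_force: [0.8, -1.6, -1.0] 
eef_pos: [548.5, -5.9, 122.3] wrist_force: [0.7, -2.7, -0.6] 
eef_pos: [548.5, -5.2, 122.3] wrist_force: [0.9, -3.3, -0.1]
```

```bash
python3 -m pendant '[{"fingers":1,"dx":0,"dy":0,"dz":0.6,"roll":0}]' | grep -E "eef|force"
```

```text
eef_pos: [548.5, -4.7, 122.3]
wrist_force: [0.1, -5.4, -0.6]
```

The force rises against the notch wall (5.4 N, below the 10 N release). I'll back off in -y, go up, then check.

```bash
python3 -m pendant '[{"fingers":1,"dx":0,"dy":0,"dz":-4,"roll":0},{"fingers":1,"dx":0,"dy":0,"dz":-15,"roll":0},{"fingers":1,"dx":0,"dy":0,"dz":-25,"roll":0},{"fingers":1,"dx":0,"dy":0,"dz":-20,"roll":0},{"fingers":1,"dx":0,"dy":-25,"dz":0,"roll":0},{"fingers":1,"dx":0,"dy":-35,"dz":0,"roll":0},{"fingers":1,"dx":0,"dy":-35,"dz":0,"roll":0},{"fingers":1,"dx":0,"dy":0,"dz":0,"roll":0}]'; python3 plate.py; python3 look.py a6
python3 - <<'E'
from h import *
im=load("l_wrist"); cv2.imwrite("pics/w2.png",cv2.resize(im["color"][:260,100:360,::-1],None,fx=2.3,fy=2.3))
t=load("l_top"); cv2.imwrite("pics/t2.png",cv2.resize(t["color"][125:235,90:405,::-1],None,fx=2.5,fy=2.5,interpolation=cv2.INTER_CUBIC))
im=load("last"); P=cloud(im); hsv=cv2.cvtColor(im["color"],cv2.COLOR_RGB2HSV); h,S=hsv[...,0].astype(int),hsv[...,1]
b=(h>100)&(h<125)&(S>120)&(P[...,2]>150)&(P[...,1]>0)&(P[...,1]<260)&(P[...,0]>480)&(P[...,0]<730)
q=P[b]; print(cv2.minAreaRect(q[:,:2].astype(np.float32)),[np.median(q[(q[:,0]>a)&(q[:,0]<b_),2]).round(1) for a,b_ in((490,520),(635,660))])
E
```

```text
time: 16.5
eef_pos: [552.9, -69.4, 223.3]
orientation: [0.708, 0.014, -0.008, -0.706]
wrist_force: [0.9, -0.1, -0.3]
width: -0.001
tcp shelf [-17.2 -78.4] 16.5
scene plate 50 [-2.4  0.3  2.3]
scene red 4 [-89.9 -26.3] 110.4
wrist plate 995 [-1.8 -0.4  1.8]
wrist red 70 [-91.  -24.3] 111.2
16.65 [550.1 -68.6 217.3] [-0.2 -0.4 -0.3]
blue 1172 [[497.8, 40.6, 155.7], [648.4, 227.3, 166.8]]
((571.7745361328125, 133.21453857421875), (157.59588623046875, 190.20179748535156), 1.8580410480499268) [np.float64(162.6), np.float64(162.4)]
```

View pics/w2.png

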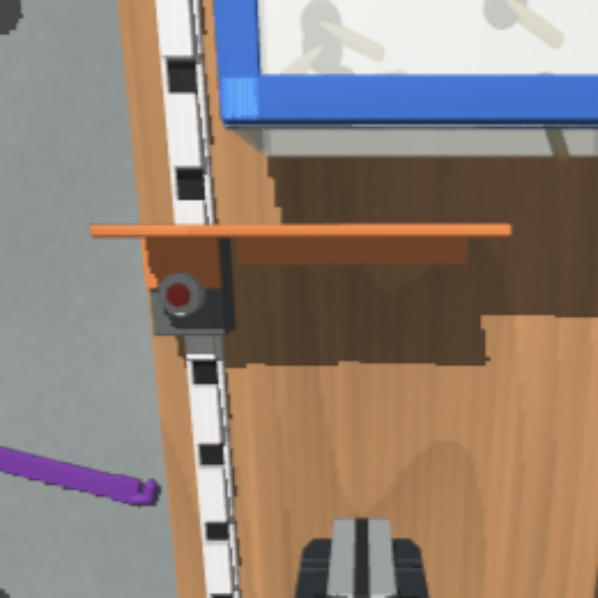

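View pics/a6.png

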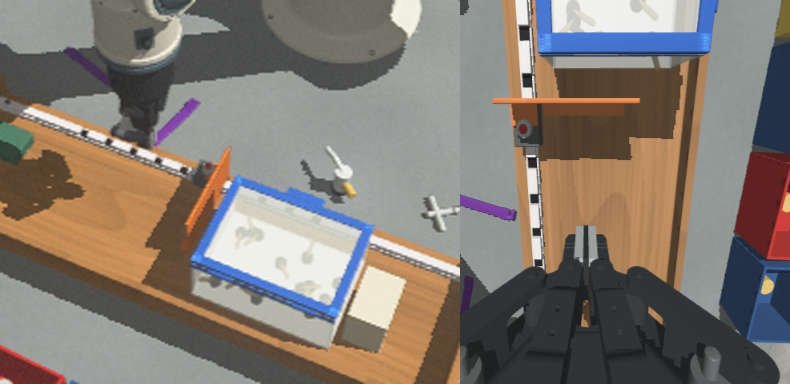

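View pics/t2.png

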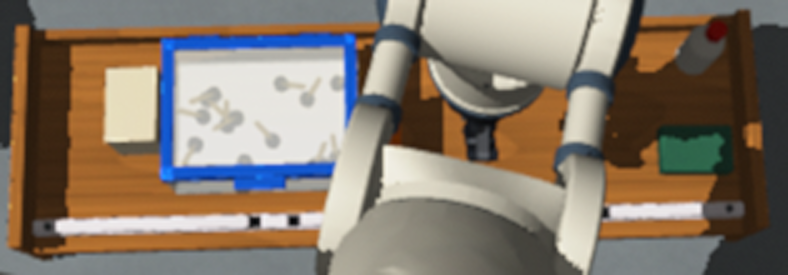

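The pin head has dropped from z≈113.2 to ≈110.8, about the 2.6 mm expected. The plate is at shelf y≈0, ~27 mm short of the tub (under the 40 mm pitch). The lid is flat at 162.5, the tub is in place and the robot is clear, so I'm handing in.

```bash
python3 -m pendant '[{"fingers":1,"dx":0,"dy":0,"dz":0,"roll":0},{"fingers":1,"dx":0,"dy":0,"dz":0,"roll":0}]'; python3 -c "
from plant import bot
print(bot.job_done())"
```

```text
time: 16.92
eef_pos: [549.9, -68.5, 216.4]
orientation: [-0.707, -0.01, 0.012, 0.707]
wrist_force: [0.7, 0.4, 0.3]
width: -0.0
the job is handed in; nothing more can be done
None
```

The lid is fully shut and the stop is clicked into the last notch before the tub. I handed the job in at 16.9 s of the 54 s allowed, and no verdict was reported.

- **Lid:** I pushed it down along its arc with the shut fingertips until it met a firm stop (10.5 N at z = 162.8 mm). Afterwards its frame measured flat, at about 162.5 mm front and back; 163 is expected when shut.
- **Stop:** I pushed it through three notches, each letting go at about 15 N, which is a little above the 10 to 14 N stated. It then went into the notch at rail y = -20 (slide 0.22). There the drag dipped, then rose to 5.4 N, and I backed off.
- **Stop check:** The pin head had dropped about 2 to 3 mm, and the plate stands about 27 mm short of the tub. The next notch, 40 mm on, is out of reach.
- **Tub:** Its near edge read y = 40.8 mm after the lid was shut and 40.6 mm at the end, so the stop did not move it. My estimates of its centre before and after the lid push differ by 1 to 2 mm, about the camera error.
- **Other things:** The items visible in the last pictures look unmoved, but I did not measure them. The arm hid part of the shelf in the top view.
- **Disagreement:** At the start the red pin head put the stop about 4 to 5 mm nearer its old notch than the plate did. The evenly spaced notch forces settled where it was. At the end the two still differed by about 4 to 6 mm (pin head at rail y -24 to -26, plate at about -20), and I relied on the forces and the plate.

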